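Click the copper filter plate into the clamp rail

ROBOT

A 7-joint arm with a two-finger parallel gripper is mounted at the origin on the work surface. World frame = base frame: x ahead of the robot, y to its left, z up, the work surface at z = 0. Lengths are in m, angles in rad, forces in N, time in s.
With the tool pointing down it reaches from about 0.4 to 0.85 m from the base axis. Payload 10.4 kg.
Tool frame: the origin (TCP) lies midway between the tips of the shut fingers; the grasp point (between the pads) lies 19 mm behind it; z points along the fingers, y is the line along which they close (so a half turn about z gives the same grasp; the last joint's range is limited). The gripper opens to 87 mm and grips with 3 to 60 N. Pads are 19 mm wide; open, the fingers measure 117 mm over their backs; the gripper's body (75 mm by 190 mm) begins 51 mm behind the grasp point.
Start: joints at [1.096, 0.332, -0.065, 1.46, 0.022, 1.35, -0.088], TCP at [0.273, -0.562, 0.223] pointing down, gripper open.
Joint ranges: [-2.6, 2.6], [-0.5, 2.12], [-1.47, 1.34], [0.16, 2.42], [-1.27, 4.41], [0.06, 2.06], [-2.6, 2.6]. Speed limits (rad/s): [2.22, 2.22, 2.79, 2.79, 3.14, 3.14, 3.14].

INTERFACE

Orientations are given as a unit quaternion [x, y, z, w].
In Python, from bench import sensors, eyes, order gives the robot as it stands.
- The arm moves only by the tool arm_command, never from a script. Its argument "steps" is a list of rows, each an object with "rot": the turn, a rotation vector about the world's x, y, z in degrees, a list of three; "slide": the shift along the world's x, y, z in m, a list of three; "grip": the opening, from 0 (shut) to 1 (fully open). A call has exactly 8 rows; each row shifts and turns the commanded pose from where the row before left it; what a row does not reach is not made up. A row lasts 1/8 s, in which the tool goes at most 62.5 mm and 10.7 degrees, less where a joint would pass 70% of its speed; a pose out of reach is approached as far as the arm can. A call with a gripper value outside its range is refused whole. The fingers move at their own pace and stop on an object; "newtons" is the grip in N (left out, the last holds). Time passes only in rows, so rows that do not move let the fingers close, or fill a call up. It gives the time, the measured TCP pose, the force, the opening and the grip force at its end, in the units of the state.
- sensors.read_state(): the state, without advancing time (a new reading comes with each control period).
- eyes.camera(name): name is "side" or "top" or "wrist"; returns a dict with "pixels" (384x512x3 uint8, red, green, blue), "intrinsics" (3x3 intrinsics, pixels), "k1" (the pictures are not rectified: a ray, as slopes to the right and down, at radius r is drawn at 1 + k1 r^2 times it, then the intrinsics apply), "pose" (4x4, takes a point from camera to world coordinates). Camera axes: x right, y down, z forward; pixel columns grow to the right and rows downward; lengths in m; the calibration is good to about 2 mm. A picture is of the moment at which its call begins. There is no depth.
- order.close_job(): hands the job in; it is judged then, once.
Trained networks look in a picture, given as the dict that the camera call returned (one of the last four; its "shot" number tells which), for a name from the list of things; names that differ only in an ending like _2 or _b are one class to them, and where a whole thing is asked for, a point or a joint stands for the part that bears it (a point fixed in the world has none). Each returns a list of dicts, best first, with "conf" (0 to 1); they miss things now and then, are a little off and sometimes report something else, mostly with a low value. They report only what shows in the picture. A call takes as long as a camera call. They do not tell look-alikes from the thing itself.
- eyes.look_for(name, picture): "bbox" ([left, top, right, bottom] in pixels, round what is visible of it).
The state is a dict: "time": time; "joint_positions": joint angles; "joint_vel": joint speeds; "joint_torque": joint torques, N m; "ee_pos": TCP position; "eef_rot": TCP orientation; "ft_force": force on the tool from outside, world axes, zero at the start; "torque": the same for the moment, N m; "width": finger opening in m; "grip_force": force on a finger pad.
Only numpy, scipy, OpenCV 4.12 (cv2) and the standard library are available. Lean on these libraries where they do the work, as an engineer would, in place of code of your own. Each camera call takes 0.05 s, during which the arm holds its last target. There are 200 camera calls.

TASK

Lay the copper filter plate flat in the flared open mouth of the rail on the ash board, its black grip block towards the mouth end, then slide it gently along the rail and under the red clamp's bridge, past the sprung pawl, until the pawl snaps shut behind the plate and holds it in against the sprung plunger. Push only as hard as it takes: do not ram the plate into the rail or the solid end stop (25 N is too much). Let go of it, and leave the loose things around it where they are.

Things in the scene. Friction and masses are not known exactly. Their poses are not given: they have to be found in the camera images.
- plate: Loose copper filter plate, 80 (x) x 60 (y) x 8 mm, about 0.34 kg, lying flat on the table. Origin: centre of its underside, z up. A black bakelite grip block stands on it, centred at x = -26 mm, y = 0: 16 mm along x, 24 mm along y, from 8 to 44 mm above the underside. The +x end goes into the rail first.
- holder: Fixed ash board, 18 mm thick, x -155 to 135 mm, y -120 to 60 mm, with the rail on it. Origin: board underside below the rail's centre line; x along the rail, the way the plate is pushed; z up. Rail floor at z = 21 mm, x -150 to 130. Side walls, 4 mm high and 63 mm apart, run from x = -50 to 125 mm; from x = -50 to -85 they flare out to 90 mm apart (the mouth).
- mouth (a point): Point on the rail's floor, holder x = -102 mm, y = 0, z = 21 mm: a plate with its origin here lies just in the flared mouth, clear of the walls.
- clamp_mid (a point): Point on the rail's floor, holder x = 40 mm, y = 0. The red clamp is set along the rail at an unmeasured offset s, -24 to +24 mm: find it by feel or sight. In holder x: pawl nose end at s; bridge s+66 to s+88 (underside z 32, top 42 mm, lever above to 63 mm, posts beyond y +-37 mm); plunger tip s+75; solid end stop s+90. The pawl snaps behind the plate when its origin is at s+40.
- plunger_line (a point): Point on the rail's centre line at plunger height, holder x = 60 mm, z = 25 mm. The sprung plunger pushes back along -x: 1.5 N when first met (plate origin at s+35), 0.5 N per mm more, until the solid stop (plate origin at s+50). Let go before the click and the plate is pushed back; after it, it rests against the pawl.
- pawl (a joint): Steel pawl's angle, rad: 0 shut (nose across the plate's way back), about 0.2 while the plate's side holds it open; a spring shuts it. It pivots at holder x = s-45, y = 40 mm, reaches in to y = 21 mm, top z = 31 mm. Pushing takes 1 to 5 N along the pawl, 5 to 9 N just before the click, then 0.5 N per mm more, about 10 N when the stop is met and a hard rise there.
- arrow: Bystander: loose green acrylic arrow marker, about 70 x 35 x 6 mm, lying on the ash board on the rail's -y side. Origin: underside, on its shaft.
- knob: Bystander: loose black bakelite knob, 34 mm across, 28 mm high, standing on the ash board on the rail's -y side. Origin: centre of its underside.
- insulator: Bystander: loose white ceramic insulator, 42 mm across, 52 mm high, standing on the table. Origin: centre of its underside.
- dish: Bystander: loose stainless kidney dish, 190 mm long along its y, 36 mm high. Origin: underside, about its middle.
- wedge: Bystander: loose aluminium step wedge, 72 x 40 mm, 24 mm high. Origin: centre of its underside.
Mind the look-alikes: they are no part of the job. What is meant by the plate is not green or yellow, and is the smaller of those in its own colour.

How it is judged:
On the way, in this order (a step that is already met when the one before it is completed fails the run):
1. the plate lies flat in the rail's mouth, short of the pawl (z of plate in the frame of holder between 0.0185 and 0.0245 m and angle between plate's own z axis and vertical below 0.06 rad and x of plate in the frame of holder between -0.13 and -0.05 m and y of plate in the frame of holder between -0.012 and 0.012 m and value of joint pawl below 0.08 rad), for 0.2 s.
2. the plate, lying in the rail, holds the pawl aside (z of plate in the frame of holder between 0.0185 and 0.0245 m and angle between plate's own z axis and vertical below 0.06 rad and value of joint pawl above 0.12 rad and x of plate in the frame of holder above -0.06 m and contact force between plate and holder above 0.3 N), for 0.1 s.
At the end, for the whole second after the job is handed in: Plate at rest, let go, flat on the rail floor (3.5 mm, 0.06 rad), within 4 mm and 0.07 rad of the centre line, origin at x = 12 to 77 mm of the holder, pawl shut behind it (under 0.08 rad) (z of plate in the frame of holder between 0.0185 and 0.0245 m and angle between plate's own z axis and vertical below 0.06 rad and x of plate in the frame of holder between 0.012 and 0.077 m and y of plate in the frame of holder between -0.004 and 0.004 m and angle between the x axis of plate and the x axis of holder, either way round below 0.07 rad and value of joint pawl below 0.08 rad and linear speed of plate below 0.01 m/s); the robot touches nothing.
It fails at once if once well past the mouth, the plate is pressed against the rail, pawl or stop with more than 25 N (contact force between plate and holder above 25 N and x of plate in the frame of holder above -0.055 m and horizontal distance between plate and holder below 0.1 m).
It fails at once if a loose bystander (arrow, knob, insulator, dish, wedge) is shifted by more than 15 mm (distance of any of arrow, knob, insulator, dish, wedge from where it was at the start of the episode above 0.015 m).
It also fails if it takes over 51 s, if anything falls off the work surface, if the arm or the gripper's body presses on something with over 40 N, if the wrist force passes 120 N, or if a joint passes its speed limit or range.

## Working session

There is one attempt and no reset: what is moved stays moved. The work goes in short steps, Python scripts to look and compute and a tool call to move; the robot and the scene stay as the last step left them, time stands still between calls to the robot, and variables do not carry over. Pictures are saved under pics/ and viewed, at most 10 in all, crops included, and the job is handed in when it is done.

Besides the shell and the picture viewer there is one more tool, called after "Emit:" in YAML: its name, and indented under it one key for each argument. arm_command: Moves the arm, as the interface text tells. Its arguments: {"type":"object","properties":{"steps":{"type":"array","items":{"type":"object","properties":{"rot":{"type":"array","items":{"type":"number"}},"slide":{"type":"array","items":{"type":"number"}},"grip":{"type":"number"}}}},"newtons":{"type":"number"}},"required":["steps"]}

```bash
mkdir -p pics
cat > h.py <<'E'
import numpy as np, cv2
from bench import sensors, eyes, order
def save(p,n): cv2.imwrite(f'pics/{n}.png',cv2.cvtColor(np.asarray(p['pixels']),cv2.COLOR_RGB2BGR))
def ray(p,uv):
    K=np.array(p['intrinsics']);uv=np.array(uv,float)
    d=np.array([(uv[0]-K[0,2])/K[0,0],(uv[1]-K[1,2])/K[1,1]]);s=d.copy()
    for _ in range(20): s=d/(1+p['k1']*(s@s))
    T=np.array(p['pose']); return T[:3,3],T[:3,:3]@np.array([s[0],s[1],1])
def at(p,uv,z):
    o,d=ray(p,uv); return o+d*(z-o[2])/d[2]
def proj(p,X):
    T=np.array(p['pose']);K=np.array(p['intrinsics']);c=T[:3,:3].T@(np.array(X)-T[:3,3]);s=c[:2]/c[2]
    s=s*(1+p['k1']*(s@s)); return np.array([K[0,0]*s[0]+K[0,2],K[1,1]*s[1]+K[1,2]])
E
python3 - <<'E'
from h import *
import pickle
P={}
for n in ['top','side']:
    p=eyes.camera(n);P[n]=p;save(p,n+'0')
    print(n,np.array(p['pose'])[:3,3])
    for t in ['plate','holder','pawl','arrow','knob','insulator','dish','wedge','clamp_mid']:
        try: print(t,[(np.round(d['bbox']).tolist(),round(d['conf'],2)) for d in eyes.look_for(t,p)][:3])
        except Exception as e: print(t,e)
pickle.dump(P,open('P0.pkl','wb'))
im=np.hstack([cv2.imread('pics/top0.png'),cv2.imread('pics/side0.png')])
print(sensors.read_state())
E
```

```text
top [0.48939173 0.06727434 0.92080377]
plate [([223.0, 172.0, 268.0, 219.0], 0.95), ([97.0, 248.0, 138.0, 274.0], 0.94), ([243.0, 97.0, 292.0, 151.0], 0.92)]
holder [([315.0, 121.0, 432.0, 257.0], 0.84)]
pawl [([351.0, 193.0, 352.0, 207.0], 0.61)]
arrow [([391.0, 185.0, 414.0, 213.0], 0.63)]
knob [([377.0, 136.0, 398.0, 151.0], 0.5)]
insulator [([214.0, 259.0, 235.0, 277.0], 0.56)]
dish [([143.0, 95.0, 222.0, 138.0], 0.93)]
wedge [([166.0, 262.0, 190.0, 299.0], 0.68)]
clamp_mid [([318.0, 118.0, 432.0, 255.0], 0.64)]
side [0.19911068 0.6596248  0.54189206]
plate [([227.0, 187.0, 281.0, 231.0], 0.95), ([177.0, 156.0, 223.0, 190.0], 0.79), ([206.0, 325.0, 269.0, 384.0], 0.73)]
holder [([248.0, 129.0, 354.0, 176.0], 0.78)]
pawl []
arrow [([312.0, 136.0, 332.0, 143.0], 0.47)]
knob [([275.0, 126.0, 286.0, 141.0], 0.44)]
insulator [([296.0, 154.0, 313.0, 158.0], 0.68), ([307.0, 232.0, 327.0, 263.0], 0.57)]
dish [([93.0, 187.0, 168.0, 254.0], 0.59)]
wedge [([282.0, 282.0, 327.0, 315.0], 0.85), ([96.0, 190.0, 168.0, 251.0], 0.64)]
clamp_mid [([248.0, 135.0, 355.0, 178.0], 0.68), ([298.0, 156.0, 313.0, 160.0], 0.27)]
{'time': 1.0, 'joint_positions': array([ 1.09636647,  0.33222185, -0.06473646,  1.46010411,  0.02160505,
        1.34986564, -0.08853624]), 'joint_vel': array([ 8.56275802e-04, -1.09135293e-04,  7.52311789e-04, -7.22391787e-05,
       -2.23766098e-04, -1.02033898e-03,  8.98433217e-04]), 'joint_torque': array([-8.37538373e-04, -6.23049331e+01,  2.38189677e-02, -3.90126085e+01,
       -6.12474605e-02,  3.14039772e-02,  6.46861918e-05]), 'ee_pos': array([ 0.27293165, -0.56229117,  0.22256   ]), 'eef_rot': array([9.74589273e-01, 2.23999434e-01, 2.44813724e-05, 4.30357793e-05]), 'ft_force': array([ 0.06810044, -0.51772407,  0.53458587]), 'torque': array([-0.01387528, -0.00228134,  0.03799482]), 'grip_force': 0.0, 'width': 0.08703581680782514}
```

Run:
```python
import cv2
a=cv2.imread('pics/top0.png')[80:310,80:440]
cv2.imwrite('pics/top0c.png',cv2.resize(a,None,fx=2.2,fy=2.2,interpolation=cv2.INTER_CUBIC))
```

```text
(no output)
```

View pics/top0c.png

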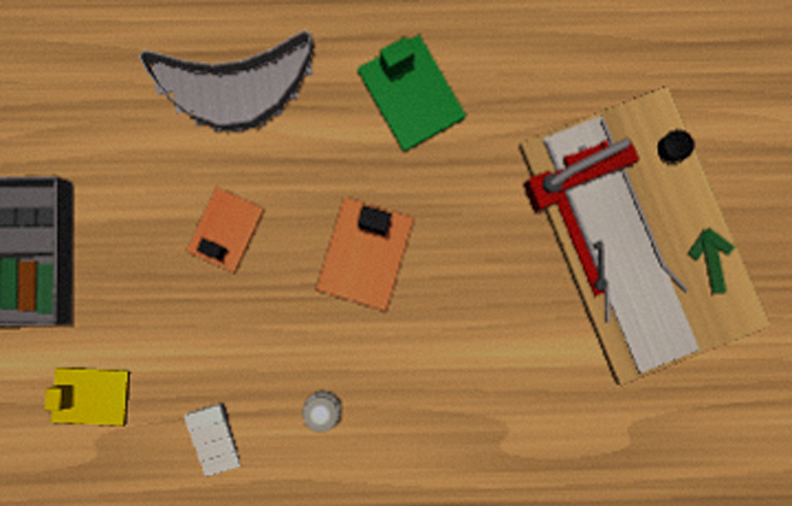

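View pics/side0.png

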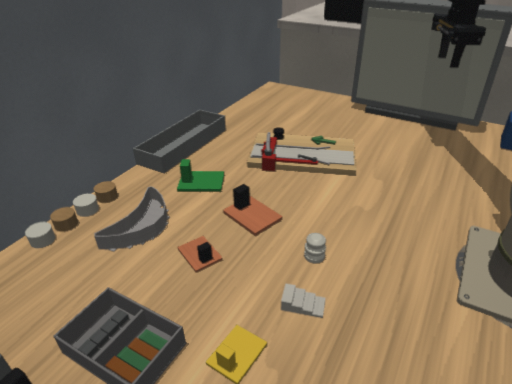

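The top picture shows the small copper plate at about (182,184) px with its block at the lower end. The larger copper look-alike is at (246,195). The rail's mouth is at about (385,235), and the push goes up-left to the red clamp at about (345,155). The side view agrees.

Run:
```python
from h import *
import pickle
p=pickle.load(open('P0.pkl','rb'))['top']
im=np.array(p['pixels']);hsv=cv2.cvtColor(im,cv2.COLOR_RGB2HSV)
c=lambda x,y:(x/2.2+80,y/2.2+80)
print(hsv[184,180],hsv[150,150])
m=((hsv[...,0]<11)&(hsv[...,1]>120)&(hsv[...,2]>120)).astype(np.uint8);m2=np.zeros_like(m);m2[160:208,160:205]=m[160:208,160:205]
pts=np.argwhere(m2)[:,::-1].astype(np.float32)
w=np.array([at(p,q,.008)[:2] for q in pts])
r=cv2.minAreaRect((w*1000).astype(np.float32));print('plate rect mm',r,len(pts))
b=(hsv[...,2]<60).astype(np.uint8)[180:205,160:200];q=np.argwhere(b)[:,::-1].mean(0)+[160,180];print('block',q,at(p,q,.03))
H=[at(p,c(*v),.018) for v in [(520,144),(667,87),(769,325),(618,384)]]
H=np.array(H);print('holder',H.round(4),[np.linalg.norm(H[i]-H[(i+1)%4]).round(4) for i in range(4)])
# fit holder frame: corners (135,60),(135,-120),(-155,-120),(-155,60)
A=np.array([(135,60),(135,-120),(-155,-120),(-155,60)])/1000.
def fit(A,B):
    a=A-A.mean(0);b=B-B.mean(0);th=np.arctan2((a[:,0]*b[:,1]-a[:,1]*b[:,0]).sum(),(a*b).sum());R=np.array([[np.cos(th),-np.sin(th)],[np.sin(th),np.cos(th)]]);return th,R,B.mean(0)-R@A.mean(0)
th,R,t=fit(A,H[:,:2]);print('yaw',np.degrees(th),t,((A@R.T+t)-H[:,:2]).round(4).tolist(),'mouth',R@[-.102,0]+t)
for n,v,z in [('pawl noseish',(600,240),.031),('pawl pivot',(600,287),.031),('bridge near L',(530,210),.042),('bridge far L',(525,180),.042),('bridge R near',(637,160),.042),('flare',(685,290),.025),('flarestart',(660,260),.025)]:
    print(n,(R.T@(at(p,c(*v),z)[:2]-t)).round(4))
print('yaw of Rcam',np.array(p['pose']).round(3))
```

```text
[ 10 182 182] [ 16 151 169]
plate rect mm ((580.2495727539062, 233.08795166015625), (58.19812774658203, 77.02438354492188), 64.33061218261719) 209
block [176.02739726 193.26027397] [0.55630669 0.2434428  0.03      ]
holder [[ 0.6688 -0.1014  0.018 ]
 [ 0.7304 -0.2694  0.018 ]
 [ 0.461  -0.3679  0.018 ]
 [ 0.3998 -0.1993  0.018 ]] [np.float64(0.1789), np.float64(0.2868), np.float64(0.1793), np.float64(0.2862)]
yaw 20.040517187738587 [ 0.56410561 -0.2029093 ] [[0.0016, 0.0012], [0.0017, 0.0], [-0.0014, -0.0009], [-0.0019, -0.0003]] mouth [ 0.46828165 -0.23786313]
pawl noseish [0.0007 0.0208]
pawl pivot [-0.0469  0.0406]
bridge near L [0.0588 0.0824]
bridge far L [0.0913 0.0751]
bridge R near [ 0.0675 -0.0471]
flare [-0.084  -0.0465]
flarestart [-0.0438 -0.0339]
yaw of Rcam [[-0.021 -0.996  0.082  0.489]
 [-1.     0.02  -0.01   0.067]
 [ 0.009 -0.082 -0.997  0.921]
 [ 0.     0.     0.     1.   ]]
```

Emit:
arm_command:
  steps:
    - {"slide": [0.03,0.05,0],"rot": [0,0,4.8],"grip": 1}
    - {"slide": [0.03,0.05,0],"rot": [0,0,4.8],"grip": 1}
    - {"slide": [0.03,0.05,0],"rot": [0,0,4.8],"grip": 1}
    - {"slide": [0.03,0.05,0],"rot": [0,0,4.8],"grip": 1}
    - {"slide": [0.03,0.05,0],"rot": [0,0,4.8],"grip": 1}
    - {"slide": [0.03,0.05,0],"rot": [0,0,4.8],"grip": 1}
    - {"slide": [0.03,0.05,0],"rot": [0,0,4.8],"grip": 1}
    - {"slide": [0.03,0.05,0],"rot": [0,0,4.8],"grip": 1}

```text
time: 2.0
ee_pos: [0.5136, -0.1607, 0.2229]
eef_rot: [0.846, 0.533, 0.0, 0.0]
ft_force: [0.8, -0.5, 0.3]
width: 0.0871
grip_force: 0.0
```

Emit:
arm_command:
  steps:
    - {"slide": [0.006,0.055,-0.005],"grip": 1}
    - {"slide": [0.006,0.055,-0.005],"grip": 1}
    - {"slide": [0.006,0.055,-0.005],"grip": 1}
    - {"slide": [0.006,0.055,-0.005],"grip": 1}
    - {"slide": [0.006,0.055,-0.005],"grip": 1}
    - {"slide": [0.006,0.055,-0.005],"grip": 1}
    - {"slide": [0.006,0.055,-0.005],"grip": 1}
    - {"slide": [0,0.015,0],"grip": 1}

```text
schema error: expected keys rot, slide, grip
```

Run:
```python
from h import *
import pickle
p=eyes.camera('wrist');pickle.dump(p,open('w1.pkl','wb'));save(p,'w1')
s=sensors.read_state();print(s['time'],s['ee_pos'],s['eef_rot'],s['joint_positions'].round(2))
```

```text
2.05 [ 0.51707472 -0.15192714  0.22304405] [ 8.42455835e-01  5.38761096e-01  2.04562987e-03 -6.80088519e-04] [ 0.62  0.17 -0.47  1.67  0.08  1.31 -0.29]
```

View pics/w1.png

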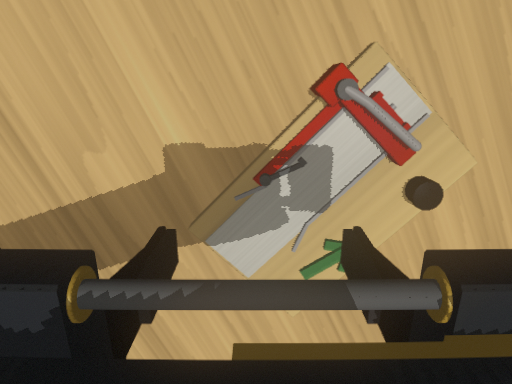

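The wrist picture shows the rail: mouth floor corners at (205,241) and (249,276), pawl nose at (303,161), and bridge from (335,95) to (405,160). I'll use it to check the holder pose. The second move was refused because it lacked "rot", so I'm resending it.

Emit:
arm_command:
  steps:
    - {"slide": [0.006,0.055,-0.005],"rot": [0,0,0],"grip": 1}
    - {"slide": [0.006,0.055,-0.005],"rot": [0,0,0],"grip": 1}
    - {"slide": [0.006,0.055,-0.005],"rot": [0,0,0],"grip": 1}
    - {"slide": [0.006,0.055,-0.005],"rot": [0,0,0],"grip": 1}
    - {"slide": [0.006,0.055,-0.005],"rot": [0,0,0],"grip": 1}
    - {"slide": [0.006,0.055,-0.005],"rot": [0,0,0],"grip": 1}
    - {"slide": [0,0.03,-0.005],"rot": [0,0,0],"grip": 1}
    - {"slide": [0,0.0,0],"rot": [0,0,0],"grip": 1}

```text
time: 3.05
ee_pos: [0.5479, 0.2004, 0.1871]
eef_rot: [0.846, 0.534, -0.0, -0.001]
ft_force: [-0.3, 0.1, 0.3]
width: 0.0869
grip_force: 0.0
```

Run:
```python
from h import *
import pickle
p=pickle.load(open('w1.pkl','rb'))
th=np.radians(20.04);R=np.array([[np.cos(th),-np.sin(th)],[np.sin(th),np.cos(th)]]);t=np.array([.5641,-.2029])
for n,v,z in [('floor mouth L',(205,241),.021),('floor mouth R',(249,276),.021),('board farL (135,60)',(376,42),.018),('board farR(135,-120)',(475,163),.018),('nose',(303,161),.031),('bridge near',(400,163),.042),('flare end',(295,249),.025),('flare start',(305,222),.025)]:
    print(n,(R.T@(at(p,v,z)[:2]-t)).round(4))
p=eyes.camera('wrist');pickle.dump(p,open('w2.pkl','wb'));save(p,'w2')
s=sensors.read_state();print(s['time'],s['ee_pos'],s['eef_rot'],s['joint_positions'].round(2),s['ft_force'])
```

```text
floor mouth L [-0.1491  0.0331]
floor mouth R [-0.147  -0.0368]
board farL (135,60) [0.1331 0.0566]
board farR(135,-120) [ 0.1312 -0.119 ]
nose [-0.0011  0.0236]
bridge near [ 0.0687 -0.0469]
flare end [-0.081  -0.0485]
flare start [-0.0492 -0.0317]
3.1 [0.54861192 0.19821183 0.18732771] [ 8.46279612e-01  5.32738914e-01 -2.24342011e-04 -1.29713477e-04] [ 0.13  0.34 -0.68  1.59  0.22  1.29 -1.03] [ 0.77523807  0.0011287  -0.32888754]
```

View pics/w2.png

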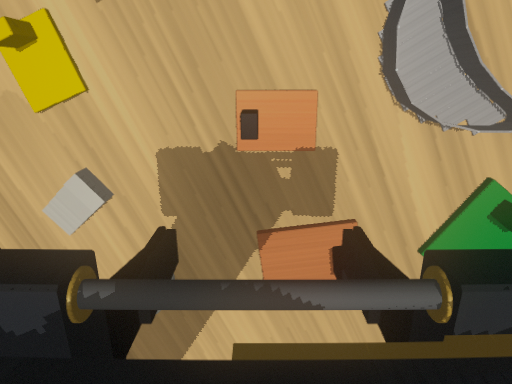

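The wrist picture shows the plate nearly square to the tool: corners (236,90) to (317,151), block top at about (249,125).

Run:
```python
from h import *
import pickle
p=pickle.load(open('w2.pkl','rb'))
C=[at(p,v,.008)[:2] for v in [(236,90),(318,90),(318,151),(236,151)]]
print(np.array(C).round(4),[np.linalg.norm(C[i]-C[(i+1)%4]).round(4) for i in range(4)])
im=np.array(p['pixels']);hsv=cv2.cvtColor(im,cv2.COLOR_RGB2HSV)
m=((hsv[...,0]<12)&(hsv[...,1]>140)&(hsv[...,2]>110)).astype(np.uint8);m[:80]=0;m[160:]=0;m[:,:225]=0;m[:,330:]=0
w=np.array([at(p,q,.008)[:2] for q in np.argwhere(m)[:,::-1]])*1000
print(cv2.minAreaRect(w.astype(np.float32)))
b=(hsv[...,2]<55);b[:100]=0;b[145:]=0;b[:,:238]=0;b[:,265:]=0
q=np.argwhere(b)[:,::-1];print(q.min(0),q.max(0),len(q))
w=np.array([at(p,v,.044)[:2] for v in q])*1000
print(cv2.minAreaRect(w.astype(np.float32)))
T=np.array(p['pose']);print(T.round(3))
s=sensors.read_state();y=s['eef_rot'];print('tool y deg',np.degrees(2*np.arctan2(y[1],y[0]))-90)
```

```text
[[0.5583 0.2759]
 [0.6295 0.2421]
 [0.6066 0.1869]
 [0.5316 0.2226]] [np.float64(0.0788), np.float64(0.0598), np.float64(0.083), np.float64(0.0597)]
((574.9205322265625, 209.04017639160156), (1.537881851196289, 60.41971969604492), 54.881168365478516)Traceback (most recent call last):
  File "<stdin>", line 11, in <module>
    return umr_minimum(a, axis, None, out, keepdims, initial, where)
ValueError: zero-size array to reduction operation minimum which has no identity
```

Emit:
arm_command:
  steps:
    - {"slide": [0.004,0.022,-0.03],"rot": [0,0,0],"grip": 0.7}
    - {"slide": [0.005,0.023,-0.04],"rot": [0,0,0],"grip": 0.7}
    - {"slide": [0,0,-0.04],"rot": [0,0,0],"grip": 0.7}
    - {"slide": [0,0,-0.035],"rot": [0,0,0],"grip": 0.7}
    - {"slide": [0,0,-0.02],"rot": [0,0,0],"grip": 0.7}
    - {"slide": [0,0,-0.01],"rot": [0,0,0],"grip": 0.7}
    - {"slide": [0,0,0],"rot": [0,0,0],"grip": 0.7}
    - {"slide": [0,0,0],"rot": [0,0,0],"grip": 0.7}

```text
time: 4.1
ee_pos: [0.5587, 0.243, 0.0139]
eef_rot: [0.847, 0.532, 0.001, 0.0]
ft_force: [0.1, 0.2, 0.4]
width: 0.0606
grip_force: 0.0
```

Emit:
arm_command:
  steps:
    - {"slide": [0,0,0],"rot": [0,0,0],"grip": 0}
    - {"slide": [0,0,0],"rot": [0,0,0],"grip": 0}
    - {"slide": [0,0,0],"rot": [0,0,0],"grip": 0}
    - {"slide": [0,0,0],"rot": [0,0,0],"grip": 0}
    - {"slide": [0,0,0],"rot": [0,0,0],"grip": 0}
    - {"slide": [0,0,0],"rot": [0,0,0],"grip": 0}
    - {"slide": [0,0,0],"rot": [0,0,0],"grip": 0}
    - {"slide": [0,0,0.005],"rot": [0,0,0],"grip": 0}
  newtons: 35

```text
time: 5.1
ee_pos: [0.5572, 0.2423, 0.017]
eef_rot: [0.847, 0.532, -0.001, -0.0]
ft_force: [-0.2, -0.2, -4.2]
width: 0.0159
grip_force: 35.0
```

Emit:
arm_command:
  steps:
    - {"slide": [0,0,0.03],"rot": [0,0,0],"grip": 0}
    - {"slide": [0,0,0.05],"rot": [0,0,0],"grip": 0}
    - {"slide": [-0.008,-0.035,0.03],"rot": [0,0,3.6],"grip": 0}
    - {"slide": [-0.012,-0.05,0],"rot": [0,0,5],"grip": 0}
    - {"slide": [-0.012,-0.05,0],"rot": [0,0,5],"grip": 0}
    - {"slide": [-0.012,-0.05,0],"rot": [0,0,5],"grip": 0}
    - {"slide": [-0.012,-0.05,0],"rot": [0,0,5],"grip": 0}
    - {"slide": [-0.012,-0.05,0],"rot": [0,0,5],"grip": 0}

```text
time: 6.1
ee_pos: [0.489, -0.0439, 0.1277]
eef_rot: [0.688, 0.726, -0.0, 0.0]
ft_force: [1.4, -0.6, -3.2]
width: 0.0158
grip_force: 35.0
```

Emit:
arm_command:
  steps:
    - {"slide": [-0.012,-0.05,0],"rot": [0,0,5],"grip": 0}
    - {"slide": [-0.012,-0.05,0],"rot": [0,0,5],"grip": 0}
    - {"slide": [-0.012,-0.05,0],"rot": [0,0,5],"grip": 0}
    - {"slide": [-0.012,-0.035,0],"rot": [0,0,2],"grip": 0}
    - {"slide": [-0.01,-0.02,0],"rot": [0,0,0],"grip": 0}
    - {"slide": [0,0,-0.02],"rot": [0,0,0],"grip": 0}
    - {"slide": [0,0,-0.015],"rot": [0,0,0],"grip": 0}
    - {"slide": [0,0,0],"rot": [0,0,0],"grip": 0}

```text
time: 7.1
ee_pos: [0.4312, -0.2464, 0.0914]
eef_rot: [0.574, 0.819, 0.0, -0.001]
ft_force: [-1.6, -0.3, -3.4]
width: 0.0157
grip_force: 35.0
```

Run:
```python
from h import *
import pickle
s=sensors.read_state();q=s['eef_rot'];print(s['time'],s['ee_pos'],q,'tool y deg',np.degrees(2*np.arctan2(q[1],q[0]))-90,s['joint_positions'].round(2),s['ft_force'])
p=eyes.camera('wrist');pickle.dump(p,open('w3.pkl','wb'));save(p,'w3')
a=eyes.camera('top');pickle.dump(a,open('t3.pkl','wb'));save(a,'t3')
i=cv2.imread('pics/w3.png');j=cv2.imread('pics/t3.png')[100:280,280:460]
cv2.imwrite('pics/c3.png',np.hstack([cv2.resize(i,(416,312)),cv2.resize(j,(312,312))]))
```

```text
7.1 [ 0.43116238 -0.2463945   0.09144797] [ 5.74028736e-01  8.18834132e-01  8.22744848e-05 -1.29170012e-03] tool y deg 19.93664810349385 [ 0.91  0.22 -0.53  1.92  0.13  1.04  0.68] [-1.60067248 -0.25806508 -3.44102097]
```

View pics/c3.png

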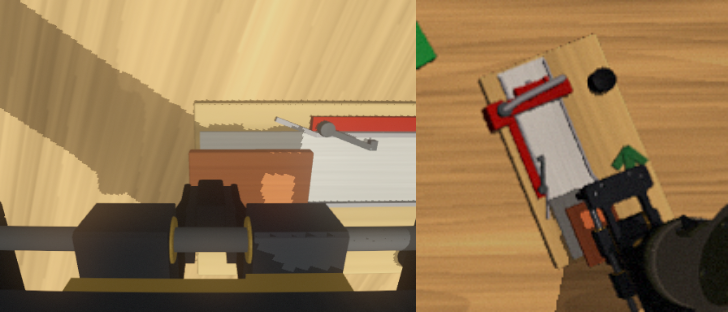

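Run:
```python
from h import *
import pickle
p=pickle.load(open('w3.pkl','rb'))
th=np.radians(20.04);R=np.array([[np.cos(th),-np.sin(th)],[np.sin(th),np.cos(th)]]);t=np.array([.5641,-.2029])
h=lambda v,z:(R.T@(at(p,v,z)[:2]-t)*1000).round(1)
im=np.array(p['pixels']);hsv=cv2.cvtColor(im,cv2.COLOR_RGB2HSV)
cop=((hsv[...,0]<11)|(hsv[...,0]>175))&(hsv[...,1]>110)
for u in [250,290,330,370]:
    r=np.flatnonzero(cop[150:240,u]);print('plate edge',u,150+r[0],h((u,150+r[0]),.087))
for v in [195,205,215]:
    r=np.flatnonzero(cop[v,340:420]);print('nose',340+r[-1],v,h((340+r[-1]+1,v),.087))
s=sensors.read_state();print('tcp h',(R.T@(s['ee_pos'][:2]-t)*1000).round(1))
for u in [420,450,500]:
    col=hsv[:,u];print(u,[(v,col[v].tolist()) for v in range(118,176,3)])
    
for u in [430,500]:print([(v,im[v,u].tolist()) for v in range(236,264,2)])
```

```text
Traceback (most recent call last):
IndexError: index 0 is out of bounds for axis 0 with size 0
```

Run:
```python
from h import *
import pickle
p=pickle.load(open('w3.pkl','rb'))
th=np.radians(20.04);R=np.array([[np.cos(th),-np.sin(th)],[np.sin(th),np.cos(th)]]);t=np.array([.5641,-.2029])
h=lambda v,z:(R.T@(at(p,v,z)[:2]-t)*1000).round(1)
im=np.array(p['pixels']).astype(int);rb=cv2.blur((im[...,0]-im[...,2]).astype(np.float32),(5,1))
def edges(prof,o,n=3,thr=12):
    g=np.abs(np.diff(prof));return [(int(i+o+1),int(g[i])) for i in range(1,len(g)-1) if g[i]>thr and g[i]>=g[i-1] and g[i]>g[i+1]]
gray=cv2.blur(im.sum(2).astype(np.float32)/3,(5,1))
for u in [250,290,330,370]:
    e=edges(rb[165:215,u],165);print(u,[(v,h((u,v),.087).tolist()) for v,_ in e])
for u in [400,440,470,500]:
    e=edges(gray[110:280,u],110,thr=15);print('rail',u,[(v,h((u,v),.021).tolist()) for v,_ in e])
for v in [195,205,235,245]:
    e=edges(cv2.blur((im[...,0]-im[...,2]).astype(np.float32),(1,5))[v,360:410],360);print('nose',v,[(u,h((u,v),.087).tolist()) for u,_ in e])
s=sensors.read_state();print('tcp h',(R.T@(s['ee_pos'][:2]-t)*1000).round(1))
```

```text
250 [(184, [-144.9, 38.0]), (188, [-144.9, 35.8])]
290 [(184, [-124.6, 38.0])]
330 [(184, [-104.2, 37.9])]
370 [(184, [-83.8, 37.9]), (187, [-83.6, 36.3])]
rail 400 [(124, [-45.1, 59.8]), (127, [-44.8, 57.8]), (143, [-43.5, 46.8]), (152, [-42.7, 40.5]), (169, [-41.2, 28.4]), (248, [-33.4, -33.6]), (252, [-33.0, -37.1])]
rail 440 [(124, [-17.6, 59.9]), (127, [-17.3, 57.9]), (143, [-15.6, 46.9]), (164, [-13.2, 32.0]), (169, [-12.6, 28.4]), (171, [-12.4, 26.9]), (180, [-11.3, 20.3]), (248, [-2.5, -33.9]), (250, [-2.2, -35.6])]
rail 470 [(124, [3.2, 60.0]), (127, [3.6, 58.0]), (143, [5.6, 47.0]), (164, [8.4, 32.0]), (169, [9.0, 28.4]), (247, [20.8, -33.2]), (250, [21.3, -35.8])]
rail 500 [(124, [24.3, 60.2]), (127, [24.7, 58.1]), (143, [27.0, 47.1]), (145, [27.3, 45.7]), (164, [30.2, 32.1]), (169, [31.0, 28.4]), (247, [44.6, -33.5]), (250, [45.1, -36.0]), (278, [50.8, -61.0])]
nose 195 [(385, [-75.4, 32.0])]
nose 205 [(384, [-75.3, 26.5])]
nose 235 [(381, [-75.0, 9.3])]
nose 245 [(379, [-75.5, 3.3])]
tcp h [-139.     3.8]
```

Emit:
arm_command:
  steps:
    - {"slide": [0.002,-0.0055,-0.02],"rot": [0,0,0],"grip": 0}
    - {"slide": [0,0,-0.02],"rot": [0,0,0],"grip": 0}
    - {"slide": [0,0,-0.01],"rot": [0,0,0],"grip": 0}
    - {"slide": [0,0,-0.006],"rot": [0,0,0],"grip": 0}
    - {"slide": [0,0,0],"rot": [0,0,0],"grip": 0}
    - {"slide": [0,0,0],"rot": [0,0,0],"grip": 0}
    - {"slide": [0,0,0],"rot": [0,0,0],"grip": 0}
    - {"slide": [0,0,0],"rot": [0,0,0],"grip": 0}

```text
time: 8.2
ee_pos: [0.434, -0.2529, 0.0368]
eef_rot: [0.574, 0.819, 0.0, 0.0]
ft_force: [-0.6, -0.0, -3.9]
width: 0.0157
grip_force: 35.0
```

```bash
cat > m.py <<'E'
from h import *
import pickle,sys
n=sys.argv[1];p=eyes.camera('wrist');pickle.dump(p,open(n+'.pkl','wb'));save(p,n)
th=np.radians(20.04);R=np.array([[np.cos(th),-np.sin(th)],[np.sin(th),np.cos(th)]]);t=np.array([.5641,-.2029])
h=lambda v,z:(R.T@(at(p,v,z)[:2]-t)*1000).round(1)
s=sensors.read_state();q=s['eef_rot'];zp=s['ee_pos'][2]-.0125+.008
print(s['time'],'tcp',s['ee_pos'].round(4),'h',(R.T@(s['ee_pos'][:2]-t)*1000).round(1),np.degrees(2*np.arctan2(q[1],q[0]))-90,s['ft_force'].round(1),'cam h',(R.T@(np.array(p['pose'])[:2,3]-t)*1000).round(1),np.array(p['pose'])[2,3])
im=np.array(p['pixels']).astype(int)
def edges(prof,o,thr):
    g=np.abs(np.diff(prof));return [int(i+o+1) for i in range(1,len(g)-1) if g[i]>thr and g[i]>=g[i-1] and g[i]>g[i+1]]
rb=(im[...,0]-im[...,2]).astype(np.float32);gray=im.sum(2).astype(np.float32)/3
for u in [260,290,330,360]: print(u,[(v,h((u,v),zp).tolist()) for v in edges(cv2.blur(rb,(5,1))[130:235,u],130,12)])
for u in [400,440,470,500]: print('rail',u,[(v,h((u,v),.025).tolist()) for v in edges(cv2.blur(gray,(5,1))[110:285,u],110,15)])
E
python3 m.py w4
```

```text
8.25 tcp [ 0.434  -0.2529  0.0368] h [-139.4   -2.4] 19.884341749269836 [-0.2 -0.3 -3.2] cam h [-139.6   82.9] 0.19779788602664003
260 [(172, [-139.3, 37.2]), (184, [-139.3, 30.8]), (221, [-139.4, 10.4])]
290 [(172, [-124.2, 37.1]), (184, [-124.1, 30.8]), (226, [-123.5, 7.5])]
330 [(172, [-104.1, 37.1]), (184, [-103.7, 30.7]), (187, [-103.6, 29.1]), (214, [-102.7, 14.3])]
360 [(157, [-89.6, 44.8]), (172, [-89.0, 37.0]), (184, [-88.4, 30.7]), (217, [-86.8, 12.5]), (232, [-86.0, 3.9])]
rail 400 [(123, [-68.6, 60.6]), (127, [-68.4, 58.6]), (165, [-66.0, 38.8]), (173, [-65.4, 34.4]), (175, [-65.3, 33.3]), (250, [-59.7, -11.0])]
rail 440 [(123, [-48.1, 60.7]), (128, [-47.7, 58.2]), (148, [-46.1, 47.8]), (150, [-45.9, 46.8]), (182, [-43.2, 29.4]), (279, [-33.2, -30.5])]
rail 470 [(123, [-32.5, 60.8]), (128, [-32.1, 58.2]), (148, [-30.2, 47.9]), (187, [-26.2, 26.6]), (278, [-15.2, -30.1])]
rail 500 [(124, [-16.7, 60.4]), (128, [-16.3, 58.3]), (147, [-14.2, 48.4]), (175, [-11.0, 33.3]), (183, [-10.0, 28.8]), (187, [-9.5, 26.5]), (199, [-8.0, 19.6]), (278, [3.2, -30.4])]
```

View pics/w4.png

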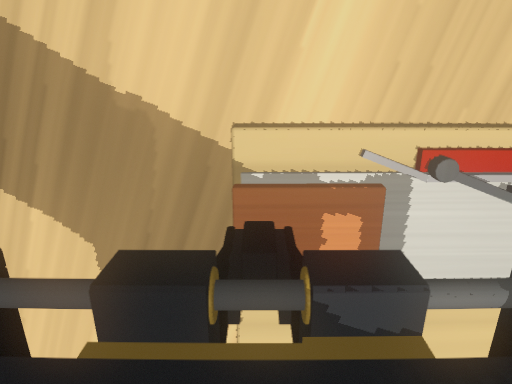

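The picture shows the plate just above the rail floor: its +y edge at row 184–187, floor edge at row 172, -y wall at row 278. That puts the plate within about 1 mm of the rail's centre line and parallel to it.

Emit:
arm_command:
  steps:
    - {"slide": [0.0003,-0.0009,0],"rot": [0,0,0],"grip": 0}
    - {"slide": [0,0,-0.001],"rot": [0,0,0],"grip": 0}
    - {"slide": [0,0,-0.001],"rot": [0,0,0],"grip": 0}
    - {"slide": [0,0,-0.001],"rot": [0,0,0],"grip": 0}
    - {"slide": [0,0,0],"rot": [0,0,0],"grip": 0}
    - {"slide": [0,0,0],"rot": [0,0,0],"grip": 0}
    - {"slide": [0,0,0],"rot": [0,0,0],"grip": 0}
    - {"slide": [0,0,0],"rot": [0,0,0],"grip": 0}
  newtons: 20

```text
time: 9.25
ee_pos: [0.4342, -0.2537, 0.0336]
eef_rot: [0.574, 0.819, 0.0, 0.0]
ft_force: [0.2, 0.3, -2.9]
width: 0.0158
grip_force: 20.0
```

Emit:
arm_command:
  steps:
    - {"slide": [0,0,-0.0005],"rot": [0,0,0],"grip": 0}
    - {"slide": [0,0,-0.0005],"rot": [0,0,0],"grip": 0}
    - {"slide": [0,0,0],"rot": [0,0,0],"grip": 0.4}
    - {"slide": [0,0,0],"rot": [0,0,0],"grip": 0.4}
    - {"slide": [0,0,0],"rot": [0,0,0],"grip": 0.4}
    - {"slide": [0,0,0],"rot": [0,0,0],"grip": 0}
    - {"slide": [0,0,0],"rot": [0,0,0],"grip": 0}
    - {"slide": [0,0,0],"rot": [0,0,0],"grip": 0}

```text
time: 10.25
ee_pos: [0.4342, -0.2537, 0.0326]
eef_rot: [0.574, 0.819, 0.0, 0.0]
ft_force: [0.2, -0.3, -0.9]
width: 0.0161
grip_force: 20.0
```

Emit:
arm_command:
  steps:
    - {"slide": [0.0047,0.0017,0],"rot": [0,0,0],"grip": 0}
    - {"slide": [0.0047,0.0017,0],"rot": [0,0,0],"grip": 0}
    - {"slide": [0.0047,0.0017,0],"rot": [0,0,0],"grip": 0}
    - {"slide": [0.0047,0.0017,0],"rot": [0,0,0],"grip": 0}
    - {"slide": [0.0047,0.0017,0],"rot": [0,0,0],"grip": 0}
    - {"slide": [0.0047,0.0018,0],"rot": [0,0,0],"grip": 0}
    - {"slide": [0.0047,0.0018,0],"rot": [0,0,0],"grip": 0}
    - {"slide": [0,0,0],"rot": [0,0,0],"grip": 0}

```text
time: 11.25
ee_pos: [0.4678, -0.2411, 0.0326]
eef_rot: [0.574, 0.819, 0.0, 0.0]
ft_force: [1.0, 1.1, -0.3]
width: 0.0159
grip_force: 20.0
```

```bash
python3 m.py w5
```

```text
11.3 tcp [ 0.4676 -0.2412  0.0326] h [-103.8   -2.9] 19.919401890243506 [ 0.6  1.1 -0.4] cam h [-104.    82.3] 0.19357085419965397
260 [(173, [-103.6, 36.2]), (185, [-103.6, 29.8]), (189, [-103.6, 27.7]), (222, [-103.6, 9.4])]
290 [(173, [-88.5, 36.1]), (185, [-88.3, 29.8]), (189, [-88.3, 27.7]), (226, [-87.7, 7.1])]
330 [(163, [-68.7, 41.3]), (173, [-68.4, 36.1]), (185, [-68.0, 29.8]), (215, [-66.9, 13.3])]
360 [(151, [-54.2, 47.3]), (170, [-53.3, 37.6]), (174, [-53.1, 35.5]), (185, [-52.6, 29.7]), (189, [-52.4, 27.6]), (218, [-51.0, 11.5])]
rail 400 [(123, [-34.6, 60.7]), (128, [-34.3, 58.3]), (148, [-33.1, 48.2]), (151, [-32.9, 46.7]), (176, [-31.3, 33.6]), (187, [-30.6, 27.6]), (250, [-25.9, -9.2])]
rail 440 [(123, [-14.6, 60.8]), (128, [-14.2, 58.3]), (148, [-12.6, 48.3]), (177, [-10.2, 33.0]), (190, [-9.0, 25.9]), (202, [-8.0, 19.2]), (279, [-0.0, -28.1])]
rail 470 [(123, [0.6, 60.9]), (128, [1.0, 58.4]), (149, [3.0, 47.8]), (176, [5.7, 33.5]), (184, [6.5, 29.2]), (279, [17.7, -28.4])]
rail 500 [(124, [16.1, 60.5]), (128, [16.5, 58.5]), (147, [18.5, 48.9]), (149, [18.7, 47.8]), (151, [18.9, 46.8]), (176, [21.8, 33.5]), (184, [22.7, 29.2]), (278, [35.6, -28.0])]
```

View pics/w5.png

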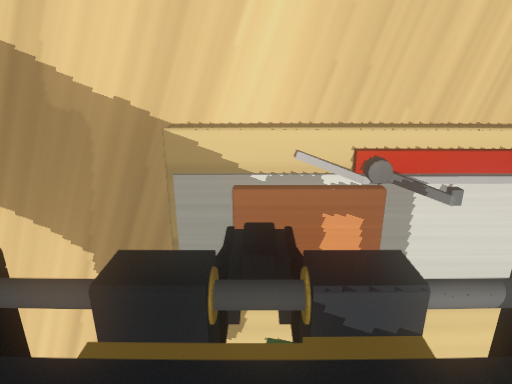

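The plate lies in the rail mouth, its +y edge level with the rail's (rows 185–189 against 184), and the pawl is ahead with its nose at (455,195). I'm sliding on.

Emit:
arm_command:
  steps:
    - {"slide": [0.00235,0.00085,0],"rot": [0,0,0],"grip": 0}
    - {"slide": [0.00235,0.00085,0],"rot": [0,0,0],"grip": 0}
    - {"slide": [0.00235,0.00085,0],"rot": [0,0,0],"grip": 0}
    - {"slide": [0.00235,0.00085,0],"rot": [0,0,0],"grip": 0}
    - {"slide": [0.00235,0.00085,0],"rot": [0,0,0],"grip": 0}
    - {"slide": [0.00235,0.00085,0],"rot": [0,0,0],"grip": 0}
    - {"slide": [0.00235,0.00085,0],"rot": [0,0,0],"grip": 0}
    - {"slide": [0,0,0],"rot": [0,0,0],"grip": 0}

```text
time: 12.3
ee_pos: [0.484, -0.2357, 0.0326]
eef_rot: [0.574, 0.819, 0.0, 0.0]
ft_force: [1.5, -2.3, -0.5]
width: 0.0153
grip_force: 20.0
```

Emit:
arm_command:
  steps:
    - {"slide": [0.0019,0.0007,0],"rot": [0,0,0],"grip": 0}
    - {"slide": [0.0019,0.0007,0],"rot": [0,0,0],"grip": 0}
    - {"slide": [0.0019,0.0007,0],"rot": [0,0,0],"grip": 0}
    - {"slide": [0.0019,0.0007,0],"rot": [0,0,0],"grip": 0}
    - {"slide": [0.0019,0.0007,0],"rot": [0,0,0],"grip": 0}
    - {"slide": [0.0019,0.0007,0],"rot": [0,0,0],"grip": 0}
    - {"slide": [0.0019,0.0007,0],"rot": [0,0,0],"grip": 0}
    - {"slide": [0.0019,0.0007,0],"rot": [0,0,0],"grip": 0}

```text
time: 13.3
ee_pos: [0.4989, -0.23, 0.0326]
eef_rot: [0.574, 0.819, 0.0, 0.0]
ft_force: [-2.4, -1.9, 0.4]
width: 0.0158
grip_force: 20.0
```

Emit:
arm_command:
  steps:
    - {"slide": [0.0028,0.001,0],"rot": [0,0,0],"grip": 0}
    - {"slide": [0.0028,0.001,0],"rot": [0,0,0],"grip": 0}
    - {"slide": [0.0028,0.001,0],"rot": [0,0,0],"grip": 0}
    - {"slide": [0.0028,0.001,0],"rot": [0,0,0],"grip": 0}
    - {"slide": [0.0028,0.0011,0],"rot": [0,0,0],"grip": 0}
    - {"slide": [0.0028,0.0011,0],"rot": [0,0,0],"grip": 0}
    - {"slide": [0.0028,0.001,0],"rot": [0,0,0],"grip": 0}
    - {"slide": [0.0028,0.001,0],"rot": [0,0,0],"grip": 0}

```text
time: 14.3
ee_pos: [0.5213, -0.2218, 0.0326]
eef_rot: [0.574, 0.819, 0.0, 0.0]
ft_force: [-1.4, -2.2, 1.0]
width: 0.0158
grip_force: 20.0
```

Emit:
arm_command:
  steps:
    - {"slide": [0.0028,0.001,0],"rot": [0,0,0],"grip": 0}
    - {"slide": [0.0028,0.001,0],"rot": [0,0,0],"grip": 0}
    - {"slide": [0.0028,0.001,0],"rot": [0,0,0],"grip": 0}
    - {"slide": [0.0028,0.001,0],"rot": [0,0,0],"grip": 0}
    - {"slide": [0.0028,0.0011,0],"rot": [0,0,0],"grip": 0}
    - {"slide": [0.0028,0.0011,0],"rot": [0,0,0],"grip": 0}
    - {"slide": [0.0028,0.0011,0],"rot": [0,0,0],"grip": 0}
    - {"slide": [0.0028,0.001,0],"rot": [0,0,0],"grip": 0}

```text
time: 15.3
ee_pos: [0.5437, -0.2135, 0.0326]
eef_rot: [0.574, 0.819, 0.0, 0.0]
ft_force: [-1.2, -2.0, 2.6]
width: 0.016
grip_force: 20.0
```

```bash
python3 m.py w6
```

```text
15.35 tcp [ 0.5441 -0.2132  0.0326] h [-22.3  -2.9] 19.904870385112673 [-0.  -2.   1.1] cam h [-23.   82.2] 0.1935904252014514
260 [(151, [-22.7, 47.3]), (172, [-22.7, 36.6]), (175, [-22.7, 35.0]), (185, [-22.7, 29.8]), (189, [-22.7, 27.6]), (222, [-22.8, 9.3])]
290 [(151, [-7.9, 47.3]), (174, [-7.6, 35.5]), (189, [-7.4, 27.6]), (226, [-6.9, 7.0])]
330 [(150, [11.8, 47.8]), (174, [12.5, 35.5]), (185, [12.9, 29.7]), (215, [13.9, 13.2])]
360 [(151, [26.7, 47.3]), (173, [27.6, 36.0]), (185, [28.2, 29.6]), (223, [30.1, 8.6]), (230, [30.4, 4.5])]
rail 400 [(127, [46.5, 58.7]), (130, [46.6, 57.2]), (148, [47.7, 48.1]), (176, [49.5, 33.5]), (178, [49.7, 32.4]), (184, [50.1, 29.1]), (250, [54.9, -9.3])]
rail 440 [(161, [69.3, 41.4]), (177, [70.6, 32.9]), (279, [80.7, -28.2])]
rail 470 []
rail 500 [(135, [98.0, 54.9]), (240, [110.7, -3.6]), (249, [112.0, -9.3]), (278, [116.3, -28.1])]
```

View pics/w6.png

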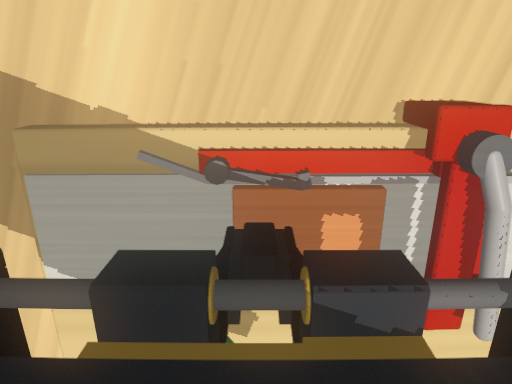

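Pawl nose at (311,183) is held aside by the plate's edge; that and the bridge's near edge (about col 440) give s of about +3 mm.

Emit:
arm_command:
  steps:
    - {"slide": [0.0028,0.001,0],"rot": [0,0,0],"grip": 0}
    - {"slide": [0.0028,0.001,0],"rot": [0,0,0],"grip": 0}
    - {"slide": [0.0028,0.001,0],"rot": [0,0,0],"grip": 0}
    - {"slide": [0.0028,0.001,0],"rot": [0,0,0],"grip": 0}
    - {"slide": [0.0028,0.0011,0],"rot": [0,0,0],"grip": 0}
    - {"slide": [0.0028,0.0011,0],"rot": [0,0,0],"grip": 0}
    - {"slide": [0.0028,0.0011,0],"rot": [0,0,0],"grip": 0}
    - {"slide": [0.0028,0.001,0],"rot": [0,0,0],"grip": 0}

```text
time: 16.35
ee_pos: [0.5661, -0.2052, 0.0326]
eef_rot: [0.574, 0.819, 0.0, 0.0]
ft_force: [-1.7, -1.7, 4.2]
width: 0.0159
grip_force: 20.0
```

Emit:
arm_command:
  steps:
    - {"slide": [0.0009,0.0003,0],"rot": [0,0,0],"grip": 0}
    - {"slide": [0.0009,0.0003,0],"rot": [0,0,0],"grip": 0}
    - {"slide": [0.0009,0.0004,0],"rot": [0,0,0],"grip": 0}
    - {"slide": [0.0009,0.0003,0],"rot": [0,0,0],"grip": 0}
    - {"slide": [0.0009,0.0003,0],"rot": [0,0,0],"grip": 0}
    - {"slide": [0.0009,0.0004,0],"rot": [0,0,0],"grip": 0}
    - {"slide": [0.0009,0.0003,0],"rot": [0,0,0],"grip": 0}
    - {"slide": [0,0,0],"rot": [0,0,0],"grip": 0}

```text
time: 17.35
ee_pos: [0.5724, -0.2029, 0.0326]
eef_rot: [0.574, 0.819, 0.0, 0.0]
ft_force: [-0.6, -1.3, 4.2]
width: 0.0155
grip_force: 20.0
```

Emit:
arm_command:
  steps:
    - {"slide": [0.0009,0.0003,0.0003],"rot": [0,0,0],"grip": 0}
    - {"slide": [0.0009,0.0003,0],"rot": [0,0,0],"grip": 0}
    - {"slide": [0.0009,0.0004,0],"rot": [0,0,0],"grip": 0}
    - {"slide": [0.0009,0.0003,0],"rot": [0,0,0],"grip": 0}
    - {"slide": [0.0009,0.0003,0],"rot": [0,0,0],"grip": 0}
    - {"slide": [0,0,0],"rot": [0,0,0],"grip": 0}
    - {"slide": [0,0,0],"rot": [0,0,0],"grip": 0}
    - {"slide": [0,0,0],"rot": [0,0,0],"grip": 0}

```text
time: 18.35
ee_pos: [0.5765, -0.2013, 0.0326]
eef_rot: [0.574, 0.819, -0.0, -0.0]
ft_force: [-3.0, -1.3, -1.7]
width: 0.0159
grip_force: 20.0
```

Emit:
arm_command:
  steps:
    - {"slide": [0.0009,0.0003,0],"rot": [0,0,0],"grip": 0}
    - {"slide": [0.0009,0.0003,0],"rot": [0,0,0],"grip": 0}
    - {"slide": [0.0009,0.0004,0],"rot": [0,0,0],"grip": 0}
    - {"slide": [0,0,0],"rot": [0,0,0],"grip": 0}
    - {"slide": [0,0,0],"rot": [0,0,0],"grip": 0}
    - {"slide": [0,0,0],"rot": [0,0,0],"grip": 0}
    - {"slide": [0,0,0],"rot": [0,0,0],"grip": 0}
    - {"slide": [0,0,0],"rot": [0,0,0],"grip": 0}

```text
time: 19.35
ee_pos: [0.5794, -0.2003, 0.0328]
eef_rot: [0.574, 0.819, 0.0, -0.0]
ft_force: [-3.2, -0.9, -4.5]
width: 0.0158
grip_force: 20.0
```

Emit:
arm_command:
  steps:
    - {"slide": [0.0009,0.0003,-0.0002],"rot": [0,0,0],"grip": 0}
    - {"slide": [0.0009,0.0003,0],"rot": [0,0,0],"grip": 0}
    - {"slide": [0.0009,0.0004,0],"rot": [0,0,0],"grip": 0}
    - {"slide": [0,0,0],"rot": [0,0,0],"grip": 0}
    - {"slide": [0,0,0],"rot": [0,0,0],"grip": 0}
    - {"slide": [0,0,0],"rot": [0,0,0],"grip": 0}
    - {"slide": [0,0,0],"rot": [0,0,0],"grip": 0}
    - {"slide": [0,0,0],"rot": [0,0,0],"grip": 0}

```text
time: 20.35
ee_pos: [0.582, -0.1993, 0.0327]
eef_rot: [0.574, 0.819, -0.0, -0.0]
ft_force: [-4.9, -1.1, -1.1]
width: 0.0156
grip_force: 20.0
```

```bash
python3 m.py w7 | head -1; python3 -c "
import cv2;i=cv2.imread('pics/w7.png')[110:310,120:512];cv2.imwrite('pics/w7c.png',cv2.resize(i,None,fx=2,fy=2))"
```

```text
20.4 tcp [ 0.582  -0.1993  0.0327] h [18.  -2.7] 19.880090641303 [-5.2 -0.6 -0.8] cam h [17.8 82.4] 0.1937220340483922
```

View pics/w7c.png

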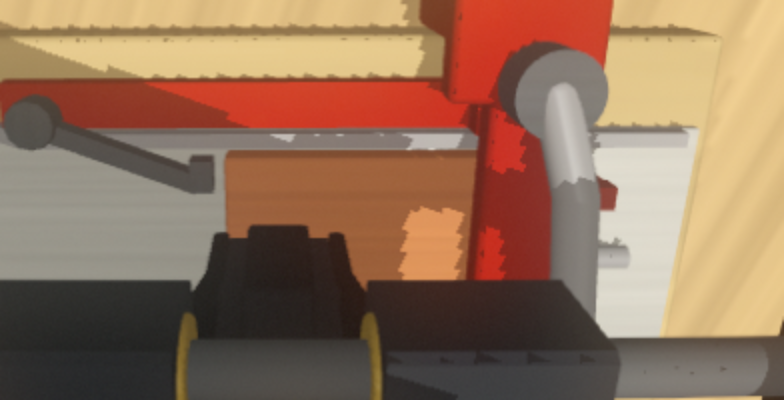

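The crop shows the pawl swung shut: its nose at (203,175) sits behind the plate's rear edge at col 227. The push force is about 5 N. I'll ease back, let go and lift.

Emit:
arm_command:
  steps:
    - {"slide": [-0.0009,-0.0003,0],"rot": [0,0,0],"grip": 0}
    - {"slide": [-0.0009,-0.0003,0],"rot": [0,0,0],"grip": 0}
    - {"slide": [0,0,0],"rot": [0,0,0],"grip": 0}
    - {"slide": [0,0,0],"rot": [0,0,0],"grip": 0.4}
    - {"slide": [0,0,0],"rot": [0,0,0],"grip": 0.4}
    - {"slide": [0,0,0],"rot": [0,0,0],"grip": 0.4}
    - {"slide": [0,0,0],"rot": [0,0,0],"grip": 0.4}
    - {"slide": [0,0,0],"rot": [0,0,0],"grip": 0.4}

```text
time: 21.4
ee_pos: [0.5805, -0.1999, 0.0328]
eef_rot: [0.574, 0.819, 0.0, 0.0]
ft_force: [0.4, 0.0, -0.5]
width: 0.0346
grip_force: 0.0
```

Emit:
arm_command:
  steps:
    - {"slide": [0,0,0.01],"rot": [0,0,0],"grip": 0.4}
    - {"slide": [0,0,0.02],"rot": [0,0,0],"grip": 0.4}
    - {"slide": [0,0,0.03],"rot": [0,0,0],"grip": 0.4}
    - {"slide": [0,0,0.03],"rot": [0,0,0],"grip": 0.4}
    - {"slide": [-0.03,-0.01,0.03],"rot": [0,0,0],"grip": 0.4}
    - {"slide": [-0.03,-0.01,0.02],"rot": [0,0,0],"grip": 0.4}
    - {"slide": [0,0,0],"rot": [0,0,0],"grip": 0.4}
    - {"slide": [0,0,0],"rot": [0,0,0],"grip": 0.4}

```text
time: 22.4
ee_pos: [0.5208, -0.2196, 0.1735]
eef_rot: [0.574, 0.819, 0.0, 0.001]
ft_force: [1.4, 0.9, -0.6]
width: 0.0347
grip_force: 0.0
```

```bash
python3 m.py w8 | head -1; python3 -c "
import cv2;i=cv2.imread('pics/w8.png');cv2.imwrite('pics/w8c.png',cv2.resize(i,None,fx=1.5,fy=1.5))"
```

```text
22.45 tcp [ 0.5208 -0.2193  0.1729] h [-46.3  -0.6] 19.934327128272216 [ 0.6 -0.3  0. ] cam h [-46.8  84.4] 0.334379440290311
```

View pics/w8c.png

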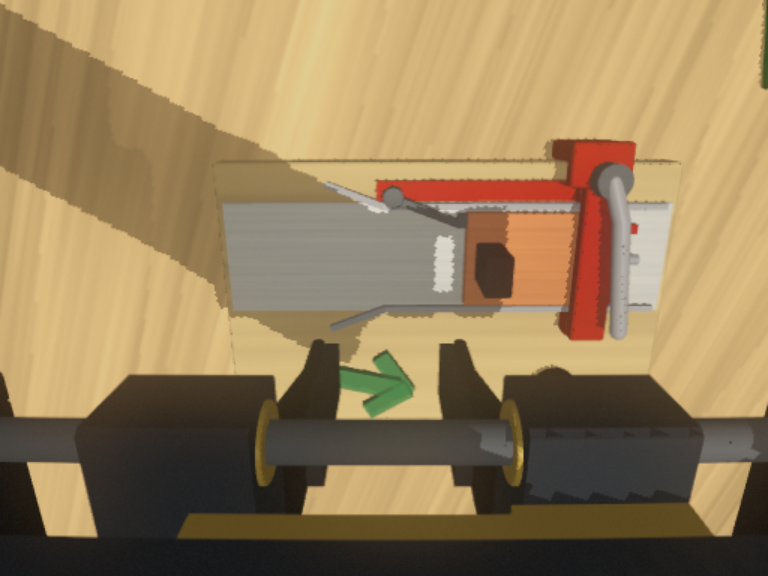

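The plate sits in the rail with its rear edge at (463,260) against the shut pawl's nose at (463,222). It is straight and central, and the arrow is undisturbed.

```bash
python3 -c "
from bench import order
print(order.close_job())"
```

```text
the job is handed in; nothing more can be done
None
```

I handed the job in at about 22.5 s of the 51 s allowed: the last picture shows the plate released, flat and central in the rail, with the pawl shut behind it; the force readings while sliding stayed near 5 N, and no verdict came back.

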